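# Complete the run rack, then free and hold the centrifuge lid

## Task

Get the next spin ready: put a spare tube from the three-hole block into each empty hole of the five-hole run rack, all the way down, leaving the tubes already there and the leftover spare alone. Then try the centrifuge lid before you touch its release; if it is caught, slide the black lid release on the front deck all the way to its stop and take the lid again. Raise the lid to about 40 degrees and finish while still holding it there for your colleague to load, with nothing else on the bench disturbed.

Things in the scene. Friction and masses are not known exactly. Their poses are not given: they have to be found in the camera images.
- rack: the run rack: white plastic block, 44 x 168 x 45 mm tall, with ONE ROW OF FIVE round holes along its y axis (pitch 32 mm), fixed to the bench; origin at the centre of its underside, x across the row. Three holes hold a tube at the start, two are empty; which ones varies
- rack_hole0 (a point): centre of the mouth of rack hole 0 (rack y = 64 mm), 45 mm above the bench; hole 15.5 mm wide with a 2 mm chamfer, 37 mm deep
- rack_hole1 (a point): centre of the mouth of rack hole 1 (rack y = 32 mm), 45 mm above the bench; hole 15.5 mm wide with a 2 mm chamfer, 37 mm deep
- rack_hole2 (a point): centre of the mouth of rack hole 2 (rack y = 0 mm), 45 mm above the bench; hole 15.5 mm wide with a 2 mm chamfer, 37 mm deep
- rack_hole3 (a point): centre of the mouth of rack hole 3 (rack y = -32 mm), 45 mm above the bench; hole 15.5 mm wide with a 2 mm chamfer, 37 mm deep
- rack_hole4 (a point): centre of the mouth of rack hole 4 (rack y = -64 mm), 45 mm above the bench; hole 15.5 mm wide with a 2 mm chamfer, 37 mm deep
- tube0: capped tube, 13 mm dia, 82 mm tall, grey cap 16 mm dia over the top 20 mm; origin at the centre of its foot, z up; seated, its foot is 37 mm below the hole's mouth and its cap 25 to 45 mm above the rack's top; 16 g. Stands in the rack at the start
- tube1: capped tube, 13 mm dia, 82 mm tall, grey cap 16 mm dia over the top 20 mm; origin at the centre of its foot, z up; seated, its foot is 37 mm below the hole's mouth and its cap 25 to 45 mm above the rack's top; 16 g. Stands in the rack at the start
- tube2: capped tube, 13 mm dia, 82 mm tall, grey cap 16 mm dia over the top 20 mm; origin at the centre of its foot, z up; seated, its foot is 37 mm below the hole's mouth and its cap 25 to 45 mm above the rack's top; 16 g. Stands in the rack at the start
- spare0: capped tube, 13 mm dia, 82 mm tall, grey cap 16 mm dia over the top 20 mm; origin at the centre of its foot, z up; seated, its foot is 37 mm below the hole's mouth and its cap 25 to 45 mm above the rack's top; 16 g. A spare: starts in the spares block (block y = 32 mm)
- spare1: capped tube, 13 mm dia, 82 mm tall, grey cap 16 mm dia over the top 20 mm; origin at the centre of its foot, z up; seated, its foot is 37 mm below the hole's mouth and its cap 25 to 45 mm above the rack's top; 16 g. A spare: starts in the spares block (block y = 0 mm)
- spare2: capped tube, 13 mm dia, 82 mm tall, grey cap 16 mm dia over the top 20 mm; origin at the centre of its foot, z up; seated, its foot is 37 mm below the hole's mouth and its cap 25 to 45 mm above the rack's top; 16 g. A spare: starts in the spares block (block y = -32 mm)
- centrifuge: white bench centrifuge, 330 deep (x) x 270 wide (y) mm, deck 135 mm above the bench, fixed; origin at the centre of its underside, x from its front (robot side) to its back. The lid (245 wide, flat top 159 mm above the bench when shut, front edge at x = -125 mm) leaves a 40 mm strip of deck in front; its hinge line runs along y at x = +135, z = +141 mm
- lid: the lid; origin under the bar at the height of the hinge line, z square to the lid: its tilt is the opening angle. 0.5 to 0.8 kg (3 to 5 N to lift at the bar), no stay or spring: let go, it falls shut. If caught, it lifts only about 0.025 rad (6 mm at the bar) and stops dead (pull under 25 N); if not, it just keeps lifting. Whether it is caught cannot be seen: the lock is inside the housing
- block: the spares block: same white plastic and section as the rack but short, 44 x 104 x 45 mm, ONE ROW OF THREE identical holes along its y axis (pitch 32 mm), each with a spare at the start, fixed; origin at the centre of its underside
- lid_bar (a point): middle of the round aluminium grab bar on the lid's front: bar 12 mm diameter, 100 mm long between its two posts, along the centrifuge's y axis, its centre line 34 mm above the lid's flat top; 225 mm in front of the hinge line and 52 mm above it when shut. Pinched across from above it can turn between the pads, so the tool may stay vertical as the lid rises
- release (a joint): travel of the emergency lid release, m: 0 as found, 0.022 at its end stop; moves along the centrifuge's +y (to the left seen from the robot), takes about 3 to 7 N and stays where it is pushed. Pushed to its end stop it draws a caught lock bolt fully back, and the lid is free from then on
- release_thumb (a point): top centre of the release's black ribbed thumb piece on the deck's front strip, right-hand end: 22 (x) x 12 (y) x 17 mm proud of the deck; at the centrifuge's x = -145, y = -105 mm when at 0, top 152 mm above the bench. Push on its right-hand (-y) side face with the closed fingertips
- bottle: bystander: white plastic bottle, 54 dia x 105 tall mm; origin at the centre of its underside
- dish: bystander: glass petri dish, 94 dia x 17 tall mm; origin at the centre of its underside
- timer: bystander: flat bench timer, 60 x 65 x 20 mm; origin at the centre of its underside
- beaker: bystander: glass beaker, 68 dia x 85 tall mm; origin at the centre of its underside
- tipbox: bystander: pipette-tip box, 122 x 83 x 67 mm; origin at the centre of its underside
- pen: bystander: marker pen lying on the bench, about 130 mm long, 13 mm diameter, origin under its middle

How it is judged:
By the outcome, as a careful person would: the job done as asked, in the order asked, and still so for the second after the job is handed in, while the arm keeps its last pose, push and grip.
It also fails if it takes over 72 s, if anything falls off the work surface, if the arm or the gripper's body presses on something with over 40 N, if the wrist force passes 120 N, or if a joint passes its speed limit or range.

## Robot

A 6-joint arm with a two-finger parallel gripper is mounted at the origin on the work surface. World frame = base frame: x ahead of the robot, y to its left, z up, the work surface at z = 0. Lengths are in m, angles in rad, forces in N, time in s.
With the tool pointing down it reaches from about 0.375 to 0.9 m from the base axis. Payload 3.1 kg.
Tool frame: the origin (TCP) lies on the centre line of the jaws, within the pads' length; the fingertips stand 22 mm ahead of it and the grasp point (between the pads) lies 3 mm ahead of it; z points along the fingers, y is the line along which they close (so a half turn about z gives the same grasp; the last joint's range is limited). The gripper opens to 85 mm and grips with 20 to 120 N. Pads are 22 mm wide; open, the fingers measure 114 mm over their backs; the gripper's body (76 mm by 85 mm) begins 54 mm behind the grasp point. The pads swing forward as they close: fully open they stand 13 mm farther back than shut.
Start: joints at [1.056, 0.527, 1.433, -0, 1.181, -0.178], TCP at [0.206, 0.59, 0.253] pointing down, gripper open.
Joint ranges: [-3.08, 3.08], [-0.75, 2.2], [0.22, 2.44], [-1.43, 4.57], [0, 2.65], [-2.85, 2.85]. Speed limits (rad/s): [2.79, 2.79, 3.14, 3.14, 3.14, 3.14].

## Interface

Orientations are given as a unit quaternion [x, y, z, w].
In Python, from station import manip, cams gives the robot as it stands (manip), with the cameras (cams).
- The arm moves only by the tool drive_effector, called as name([rows], argument=value, ...), one row to a line, values as JSON. Schema: {"type":"object","properties":{"plan":{"type":"array","items":{"type":"array","items":{"type":"array","items":{"type":"number"},"minItems":5,"maxItems":5},"minItems":1,"maxItems":20},"minItems":1,"maxItems":1},"clamp_n":{"type":"number"},"only":{"type":"string"},"quiet":{"type":"boolean"},"lines":{"type":"string"}},"required":["plan"],"additionalProperties":false}. plan is a list that holds a single list of rows (three levels of brackets), with 1 to 20 rows, each of 5 numbers: dx, dy, dz in a scale on which 1.0 is 60 cm, then a turn about the tool's z in fractions of the full range, 1 being pi/2 rad, then the opening from 0.0 (shut) to 1.0 (fully open); each row is the pose to reach, as a shift and turn from the pose commanded when the call began, along the tool's axes at that moment; what a row does not reach only later rows make up. A row lasts 1/10 s, in which the tool goes at most 0.05 m and 0.15 rad, less where a joint would pass 70% of its speed; a pose out of reach is approached as far as the arm can. The fingers move at their own pace and stop on an object; clamp_n is the grip in N (left out, the last holds). Time passes only in rows, so rows that do not move let the fingers close. The tool returns the time, the measured TCP pose, the force, the opening and the grip force at its end. only (a regular expression) keeps the lines of the reply that match it, lines (a string "A,B") keeps lines A to B, and quiet returns only ok. Shift and turn numbers lie between -1 and 1, and a call with a number outside is refused. Input that does not fit is refused with a message, and nothing moves.
- manip.sense(): the state, without advancing time (a new reading comes with each control period).
- cams.snapshot(name): name is "scene" or "top" or "wrist"; returns a dict with "pixels" (480x640x3 uint8, red, green, blue), "range_z" (480x640 float32, m along the optical axis (not along the pixel's ray), 0 where there is no reading), "fov_y" (degrees; the focal length in pixels is half the picture's height over the tangent of half this angle, whatever the lens; pixels are square), "cx", "cy" (the principal point, pixels), "k1" (the pictures are not rectified: a ray, as slopes to the right and down, at radius r is drawn at 1 + k1 r^2 times it, then the intrinsics apply), "R" (3x3) and "t" (3): a world point X has camera coordinates R X + t; the wrist camera has in their place "hand_eye" (4x4, takes a point from camera to tool coordinates, whose origin is the TCP and whose axes are the flange's). Camera axes: x right, y down, z forward; pixel columns grow to the right and rows downward; lengths in m; the calibration is good to about 2 mm. A picture is of the moment at which its call begins: read the wrist's pose just before it.
- manip.sign_off(): hands the job in; it is judged then, once.
The state is a dict: "t": time; "q": joint angles; "qd": joint speeds; "tau": joint torques, N m; "tcp_pos": TCP position; "tool_rot": TCP orientation; "force": force on the tool from outside, world axes, zero at the start; "ft_torque": the same for the moment, N m; "finger_gap": opening from 0.0 (shut) to 1.0 (fully open); "gripper_force": force on a finger pad.
Only numpy, scipy, OpenCV 4.12 (cv2) and the standard library are available. Lean on these libraries where they do the work, as an engineer would, in place of code of your own. Each camera call takes 0.05 s, during which the arm holds its last target. There are 200 camera calls.

## Working session

There is one attempt and no reset: what is moved stays moved. The work goes in short steps, Python scripts to look and compute and a tool call to move; the robot and the scene stay as the last step left them, time stands still between calls to the robot, and variables do not carry over. Pictures are saved under pics/ and viewed, at most 10 in all, crops included, and the job is handed in when it is done.

```bash
ls; mkdir -p pics
```

Create h.py:
```python
import numpy as np, cv2, pickle
from station import manip, cams
def snap(n,name):
    s=manip.sense(); d=cams.snapshot(n); d=dict(d); d['s']=s
    pickle.dump(d,open(name+'.pkl','wb')); cv2.imwrite('pics/'+name+'.png',d['pixels'][:,:,::-1]); return d
def load(name): return pickle.load(open(name+'.pkl','rb'))
def K(d):
    f=240/np.tan(np.radians(d['fov_y'])/2); return np.array([[f,0,d['cx']],[0,f,d['cy']],[0,0,1]])
def pose(d):
    "camera->world R,t"
    if 'R' in d: R=np.array(d['R']); return R.T,-R.T@np.array(d['t'])
    from scipy.spatial.transform import Rotation as Ro
    H=np.array(d['hand_eye']); T=np.eye(4); T[:3,:3]=Ro.from_quat(d['s']['tool_rot']).as_matrix(); T[:3,3]=d['s']['tcp_pos']
    M=T@H; return M[:3,:3],M[:3,3]
def ray(d,u,v):
    p=cv2.undistortPointsIter(np.array([[[u,v]]],float),K(d),np.array([d['k1'],0,0,0.]),None,None,(3,50,1e-10))[0,0]
    R,t=pose(d); return t,R@np.array([p[0],p[1],1]),
def atz(d,u,v,z):
    t,r=ray(d,u,v); return t+r*(z-t[2])/r[2]
def rng(d,u,v):
    t,r=ray(d,u,v); return t+r*d['range_z'][int(round(v)),int(round(u))]
def tri(obs):
    A=np.zeros((3,3));b=np.zeros(3)
    for d,u,v in obs:
        t,r=ray(d,u,v); r=r/np.linalg.norm(r); P=np.eye(3)-np.outer(r,r); A+=P;b+=P@t
    X=np.linalg.solve(A,b); return X
def cloud(d):
    v,u=np.mgrid[0:480,0:640]; p=cv2.undistortPointsIter(np.stack([u,v],-1).reshape(-1,1,2).astype(float),K(d),np.array([d['k1'],0,0,0.]),None,None,(3,50,1e-10))[:,0]
    R,t=pose(d); z=d['range_z'].reshape(-1,1); X=(np.c_[p,np.ones(len(p))]*z)@R.T+t; X[z[:,0]==0]=np.nan; return X.reshape(480,640,3)
```

Run:
```python
from h import *
for n in('scene','top','wrist'):
    d=snap(n,n+'0'); print(n,d['fov_y'],d['cx'],d['cy'],d['k1'],np.round(pose(d)[1],3)); 
s=manip.sense();print(s)
```

```text
pics
station.py
scene 51.55264725677995 321.21729275136784 234.09224433410915 -0.03872496870214232 [ 1.11 -0.44  0.88]
top 54.519113371916724 307.70185974785335 246.57730499646573 -0.09855764541513778 [0.464 0.041 1.408]
wrist 69.97605013841614 324.5287319372487 241.71859590665952 -0.015823634461177103 [0.139 0.613 0.373]
{'t': 0.15, 'q': array([ 1.05648999e+00,  5.28271750e-01,  1.43359645e+00, -3.68187190e-06,
        1.18138864e+00, -1.78506212e-01]), 'qd': array([ 0.00107332, -0.000608  , -0.00384395,  0.00031755,  0.00060273,
       -0.00209627]), 'tau': array([ 6.15207246e-04, -4.42740047e+01, -1.78276134e+01, -2.03735540e-04,
        5.61241453e-03,  1.40088039e-05]), 'tcp_pos': array([0.20567845, 0.58965531, 0.2525503 ]), 'tool_rot': array([ 1.67111560e-01,  9.85937642e-01, -7.83245699e-04, -2.80911286e-04]), 'force': array([-0.4683959 , -0.51135572, -0.93245026]), 'ft_torque': array([-0.03024568, -0.00780748,  0.02742578]), 'gripper_force': 0.0, 'finger_gap': 1.0015044717514732}
```

View pics/top0.png

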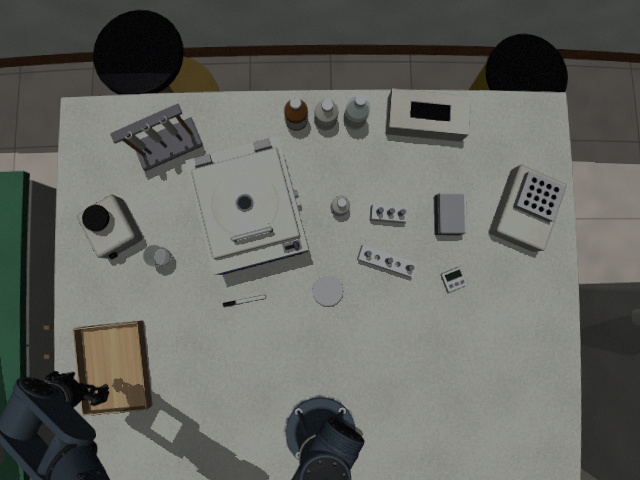

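View pics/scene0.png

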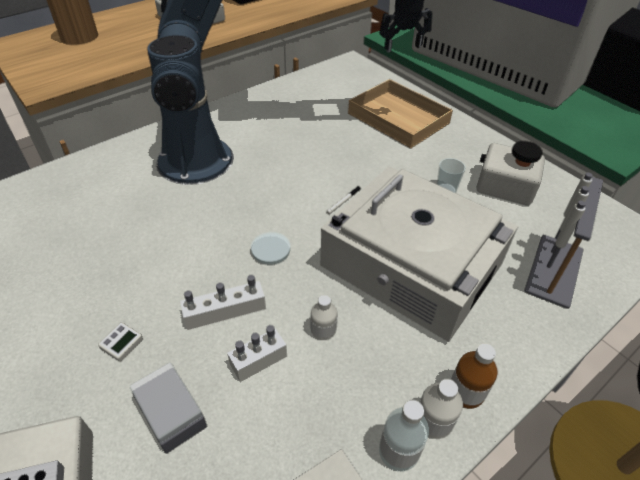

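The top view shows the rack near (388,261), the block near (388,213), and the centrifuge near (250,205) with its bar at (252,235) and the thumb piece near (291,245).

Run:
```python
from h import *
d=load('top0')
a=d['pixels'][195:285,315:435,::-1]; b=d['pixels'][220:265,225:315,::-1]
cv2.imwrite('pics/c1.png',cv2.resize(a,None,fx=6.5,fy=6.5,interpolation=cv2.INTER_CUBIC))
for n,u,v,z in [('rack',388,261,.045),('block',388,213,.045),('bar',252,235,.193),('thumb',291,245,.152),('bottle',341,205,.1),('dish',328,291,.017)]: print(n,np.round(atz(d,u,v,z),3),np.round(rng(d,u,v),3))
w=load('wrist0'); R,t=pose(w); print(R, np.array(w['hand_eye']))
```

```text
rack [ 0.507 -0.206  0.045] [ 0.506 -0.199  0.085]
block [ 0.649 -0.21   0.045] [ 0.647 -0.208  0.058]
bar [0.576 0.176 0.193] [0.575 0.175 0.197]
thumb [0.551 0.075 0.152] [0.552 0.075 0.142]
bottle [ 0.666 -0.066  0.1  ] [ 0.665 -0.066  0.106]
dish [ 0.421 -0.03   0.017] [ 0.421 -0.03   0.014]
[[ 0.33178918  0.90561461  0.26415548]
 [ 0.94334902 -0.31764581 -0.09588409]
 [-0.00292615  0.28100412 -0.9597021 ]] [[-2.42579484e-03 -9.59609966e-01 -2.81323353e-01  7.08968973e-02]
 [ 9.99996544e-01 -2.04269219e-03 -1.65503032e-03 -2.19478712e-05]
 [ 1.01352658e-03 -2.81326396e-01  9.59611605e-01 -1.20696506e-01]
 [ 0.00000000e+00  0.00000000e+00  0.00000000e+00  1.00000000e+00]]
```

View pics/c1.png

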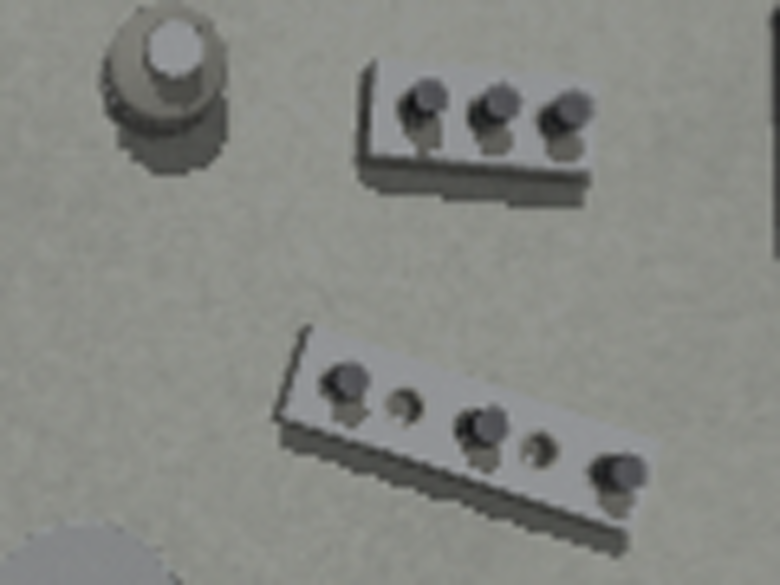

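Holes 1 and 3, at crop pixels (405,406) and (541,449), are empty. All three spares are in place.

Add to h.py:
```python
from scipy.spatial.transform import Rotation as Ro
def go(p,yaw=None,s=None):
    "shift in tool axes to world p; turn so that tool y has world angle yaw(rad, mod pi)"
    s=s or manip.sense(); R=Ro.from_quat(s['tool_rot']).as_matrix(); d=R.T@(np.array(p)-s['tcp_pos'])
    cur=np.arctan2(R[1,1],R[0,1]); t=0 if yaw is None else -((yaw-cur+np.pi/2)%np.pi-np.pi/2)
    print('shift',np.round(d,4),'turn',round(t,4),'yawnow',round(cur,4),'q6',round(s['q'][5],2))
```

Run:
```python
from h import *
d=load('top0')
c=lambda x,y:(315+(x+.5)/6.5-.5,195+(y+.5)/6.5-.5)
for n,L in(('rack',[(350,383),(488,426),(626,472)]),('block',[(431,97),(501,103),(573,108)])):
    P=[atz(d,*c(*q),.09) for q in L]; print(n,np.round(P,4)); v=P[0]-P[-1]; print('len',np.linalg.norm(v),'yaw y',np.arctan2(v[1],v[0]))
go([.57,-.17,.27],-0.30)
C=cloud(d); m=(C[...,2]>.15)&(C[...,2]<.165)&(np.hypot(C[...,0]-.67,C[...,1]-.17)<.2)
r=cv2.minAreaRect(C[m][:,:2].astype(np.float32)); print(r)
```

```text
rack [[ 0.5278 -0.1426  0.09  ]
 [ 0.5081 -0.2028  0.09  ]
 [ 0.487  -0.2632  0.09  ]]
len 0.12733998283139575 yaw y 1.2446133735570997
block [[ 0.6533 -0.1814  0.09  ]
 [ 0.6503 -0.2124  0.09  ]
 [ 0.6477 -0.2444  0.09  ]]
len 0.06317408850459322 yaw y 1.4825816496363275
shift [-0.5943 -0.5972 -0.0166] turn 1.535 yawnow 1.235 q6 -0.18
((0.657273530960083, 0.19784028828144073), (0.29113584756851196, 0.24508285522460938), 13.961943626403809)
```

The manual's scale: shifts go in shares of 60 cm and turns go in shares of pi/2 rad. Converting my numbers, -0.597 m / 0.6 = -0.995, -0.594 m / 0.6 = -0.99, 1.535 rad / 1.5708 = 0.9772.

drive_effector([
  [[-0.495,-0.4983,-0.0283,0.4902,0.5],[-0.99,-0.995,-0.0283,0.9772,0.5],[-0.99,-0.995,-0.0283,0.9772,0.5],[-0.99,-0.995,-0.0283,0.9772,0.5],[-0.99,-0.995,-0.0283,0.9772,0.5],[-0.99,-0.995,-0.0283,0.9772,0.5],[-0.99,-0.995,-0.0283,0.9772,0.5],[-0.99,-0.995,-0.0283,0.9772,0.5],[-0.99,-0.995,-0.0283,0.9772,0.5],[-0.99,-0.995,-0.0283,0.9772,0.5],[-0.99,-0.995,-0.0283,0.9772,0.5],[-0.99,-0.995,-0.0283,0.9772,0.5],[-0.99,-0.995,-0.0283,0.9772,0.5],[-0.99,-0.995,-0.0283,0.9772,0.5],[-0.99,-0.995,-0.0283,0.9772,0.5],[-0.99,-0.995,-0.0283,0.9772,0.5],[-0.99,-0.995,-0.0283,0.9772,0.5],[-0.99,-0.995,-0.0283,0.9772,0.5],[-0.99,-0.995,-0.0283,0.9772,0.5],[-0.99,-0.995,-0.0283,0.9772,0.5]],
])

```text
t: 2.15
tcp_pos: [0.569, -0.1681, 0.2698]
tool_rot: [0.805, 0.594, -0.0, -0.001]
force: [-0.5, 0.7, 0.6]
finger_gap: 0.499
gripper_force: 0.0
```

Run:
```python
from h import *
d=snap('wrist','w1'); print(d['s']['tcp_pos'],d['s']['t']); go([.5,-.2,.27],-.326)
```

```text
[ 0.56901304 -0.1680599   0.26975806] 2.15
shift [-0.0512 -0.0565  0.0001] turn 0.0272 yawnow -0.2988 q6 -0.18
```

View pics/w1.png

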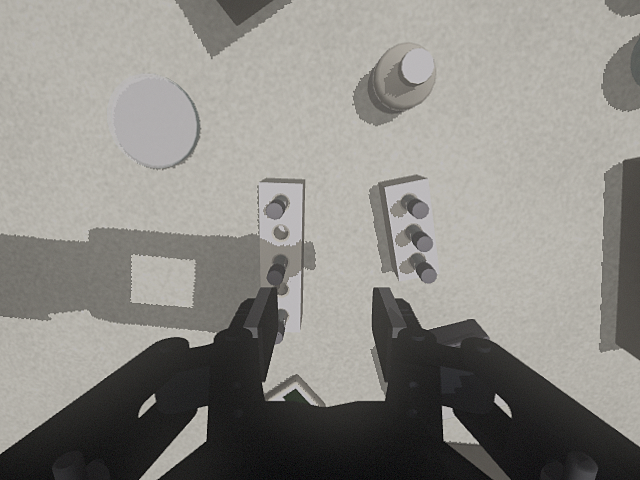

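The wrist view shows spare caps at (417,208), (425,241) and (429,272), and hole 1 at (281,233). The fingers hide the far end of the rack, so I'll take a second view further right.

In the tool's units: -0.1 m / 0.6 = -0.1667, -0.05 m / 0.6 = -0.0833, 0.027 rad / 1.5708 = 0.0172.

drive_effector([
  [[-0.0833,-0.0667,0,0.0172,0.5],[-0.1667,-0.0667,0,0.0172,0.5],[-0.1667,-0.0667,0,0.0172,0.5],[-0.1667,-0.0667,0,0.0172,0.5]],
])

```text
t: 2.6
tcp_pos: [0.5016, -0.2533, 0.2707]
tool_rot: [0.813, 0.582, 0.0, 0.0]
force: [-0.2, 0.7, -0.6]
finger_gap: 0.495
gripper_force: 0.0
```

Run:
```python
from h import *
d=snap('wrist','w2'); print(d['s']['tcp_pos'],d['s']['t'])
a=load('w1')
A=a['pixels'][170:300,240:460,::-1]; 
cv2.imwrite('pics/c2.png',np.vstack([cv2.resize(x['pixels'][r:r+145,225:445,::-1],None,fx=3.4,fy=2.05*1,interpolation=cv2.INTER_CUBIC) if 0 else cv2.resize(x['pixels'][r:r+q,230:450,::-1],None,fx=2.8,fy=2.8,interpolation=cv2.INTER_CUBIC) for x,r,q in((a,175,115),(d,50,95))]))
for x,n in((load('top0'),'top'),(a,'w1'),(d,'w2')):
    C=cloud(x)
    for nm,c,R in(('rack',(.508,-.203),.1),('block',(.65,-.212),.07)):
        near=np.hypot(C[...,0]-c[0],C[...,1]-c[1])<R
        m=(C[...,2]>.038)&(C[...,2]<.052)&near; print(n,nm,m.sum(),np.median(C[m][:,2]),cv2.minAreaRect(C[m][:,:2].astype(np.float32)))
        m=((C[...,2]>.08)&(C[...,2]<.098)&near).astype(np.uint8); k,l,st,ce=cv2.connectedComponentsWithStats(m)
        for i in range(1,k):
            if st[i,4]>5: print('  cap',np.round(np.median(C[l==i],0),4),np.round((C[l==i].max(0)+C[l==i].min(0))/2,4),st[i,4],np.round(ce[i],1))
```

```text
[ 0.50160311 -0.25332711  0.27065561] 2.6
top rack 718 0.044739432162126946 ((0.5082688927650452, -0.20441818237304688), (0.1702723205089569, 0.044663768261671066), 70.72050476074219)
  cap [ 0.5293 -0.1429  0.0894] [ 0.5293 -0.1431  0.0893] 26 [368.5 253. ]
  cap [ 0.5085 -0.2024  0.0881] [ 0.5085 -0.2029  0.0879] 26 [389.5 260. ]
  cap [ 0.4875 -0.2641  0.0885] [ 0.4876 -0.2651  0.0896] 26 [411.3 267.1]
top block 424 0.04472128944919851 ((0.6513203382492065, -0.21399953961372375), (0.10625748336315155, 0.04496907815337181), 84.5146255493164)
  cap [ 0.6543 -0.1814  0.0907] [ 0.6539 -0.1809  0.0905] 25 [380.8 209.3]
  cap [ 0.6514 -0.2133  0.0888] [ 0.6508 -0.2124  0.089 ] 26 [391.7 210.3]
  cap [ 0.6479 -0.2442  0.0875] [ 0.6477 -0.2447  0.0883] 25 [402.6 211.2]
w1 rack 4403 0.04505600139935234 ((0.5083330869674683, -0.20359298586845398), (0.1681498885154724, 0.04423646628856659), 70.63111114501953)
  cap [ 0.5304 -0.1425  0.0897] [ 0.5297 -0.14
[... 589 characters left out ...]
.5084676146507263, -0.2039942741394043), (0.16846464574337006, 0.04413767158985138), 70.66405487060547)
  cap [ 0.5295 -0.1443  0.0898] [ 0.5295 -0.1439  0.0863] 336 [312.7  89. ]
  cap [ 0.5087 -0.2035  0.0899] [ 0.5086 -0.2037  0.0866] 270 [312.9 167.6]
  cap [ 0.4879 -0.2629  0.0897] [ 0.4874 -0.2639  0.0861] 253 [313.1 237.9]
w2 block 3972 0.04506735971486012 ((0.6513330936431885, -0.21336370706558228), (0.1039792075753212, 0.04544459655880928), 84.48260498046875)
  cap [ 0.6521 -0.1816  0.0898] [ 0.6538 -0.1817  0.0861] 403 [470.3  83.4]
  cap [ 0.6489 -0.2131  0.0897] [ 0.6507 -0.2135  0.0859] 371 [474.7 123.4]
  cap [ 0.6458 -0.2445  0.0899] [ 0.6471 -0.2452  0.0861] 322 [478.9 160.9]
```

View pics/w2.png

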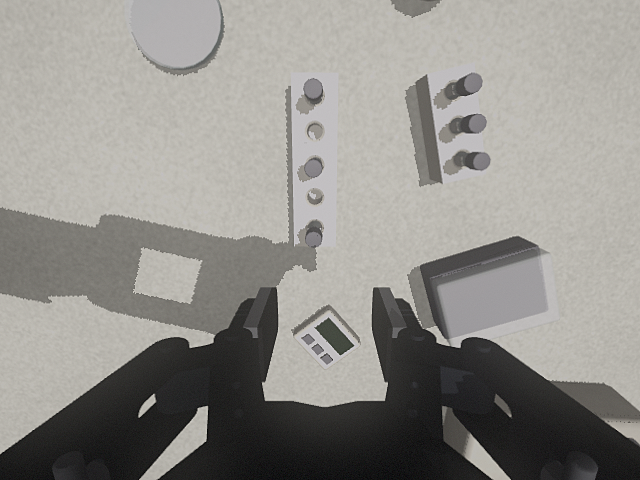

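Run:
```python
from h import *
a,b=load('w1'),load('w2'); print(tri([(a,281,233),(b,316,131)]),atz(b,316,131,.045),atz(b,316,197,.045)); print('spare0 tri',tri([(a,417,208),(b,475,83)]))
go([.654,-.1813,.15],-.097); go([.654,-.1813,.083],-.097)
```

```text
[ 0.52025474 -0.17415844  0.04636535] [ 0.52066073 -0.17444431  0.045     ] [ 0.49947532 -0.23468452  0.045     ]
spare0 tri [ 0.65418707 -0.18093659  0.08818814]
shift [0.1159 0.1209 0.1207] turn -0.2307 yawnow -0.3277 q6 -0.34
shift [0.1159 0.1209 0.1877] turn -0.2307 yawnow -0.3277 q6 -0.34
```

In the tool's units: 0.121 m / 0.6 = 0.2017, 0.116 m / 0.6 = 0.1933, -0.231 rad / 1.5708 = -0.1471.

drive_effector([
  [[0.1933,0.2017,0.15,-0.1471,0.5],[0.1933,0.2017,0.15,-0.1471,0.5],[0.1933,0.2017,0.15,-0.1471,0.5],[0.1933,0.2017,0.15,-0.1471,0.5],[0.1933,0.2017,0.2017,-0.1471,0.5],[0.1933,0.2017,0.2017,-0.1471,0.5],[0.1933,0.2017,0.2017,-0.1471,0.5]],
])

```text
t: 3.35
tcp_pos: [0.6537, -0.1799, 0.1488]
tool_rot: [0.74, 0.673, -0.0, -0.001]
force: [-0.2, -0.1, 0.6]
finger_gap: 0.502
gripper_force: 0.0
```

Run:
```python
from h import *
go([.654,-.1813,.083],-.097)
```

```text
shift [-0.0014  0.0005  0.0658] turn 0.0031 yawnow -0.0939 q6 -0.34
```

In the tool's units: 0.066 m / 0.6 = 0.11, 0.055 m / 0.6 = 0.0917, 0.003 rad / 1.5708 = 0.0019.

drive_effector([
  [[-0.0017,0.0008,0.05,0.0019,0.5],[-0.0017,0.0008,0.0917,0.0019,0.5],[-0.0017,0.0008,0.11,0.0019,0.5],[-0.0017,0.0008,0.11,0.0019,0.5],[-0.0017,0.0008,0.11,0.0019,0],[-0.0017,0.0008,0.11,0.0019,0],[-0.0017,0.0008,0.11,0.0019,0],[-0.0017,0.0008,0.11,0.0019,0],[-0.0017,0.0008,0.11,0.0019,0]],
], clamp_n=25)

```text
t: 4.25
tcp_pos: [0.6555, -0.1836, 0.0853]
tool_rot: [0.741, 0.671, 0.001, 0.001]
force: [-1.4, 0.2, 6.2]
finger_gap: 0.178
gripper_force: 24.5
```

Run:
```python
from h import *
s=manip.sense(); print(s['force'],s['finger_gap'],s['tcp_pos'])
```

```text
[-1.36802136  0.17535825  6.2076014 ] 0.1777809814079668 [ 0.65548761 -0.18363123  0.08533755]
```

drive_effector([
  [[0,0,-0.05,0,0],[0,0,-0.1167,0,0],[0,0,-0.1667,0,0],[0,0,-0.1667,0,0],[0,0,-0.1667,0,0]],
])

```text
t: 4.75
tcp_pos: [0.6548, -0.1831, 0.1844]
tool_rot: [0.741, 0.671, 0.0, 0.001]
force: [-0.6, -1.0, -0.6]
finger_gap: 0.176
gripper_force: 24.8
```

Run:
```python
from h import *
d=snap('wrist','w3'); print(d['s']['force'],d['s']['tcp_pos'])
C=cloud(d)
import cv2
cv2.imwrite('pics/c3.png',cv2.resize(d['pixels'][200:480,180:480,::-1],None,fx=2,fy=2))
go([.519,-.1737,.175],-.338)
```

```text
[-0.61830426 -1.0496526  -0.56244081] [ 0.65479225 -0.18311538  0.18440901]
shift [-0.0043 -0.1352  0.0081] turn 0.239 yawnow -0.099 q6 -0.34
```

View pics/c3.png

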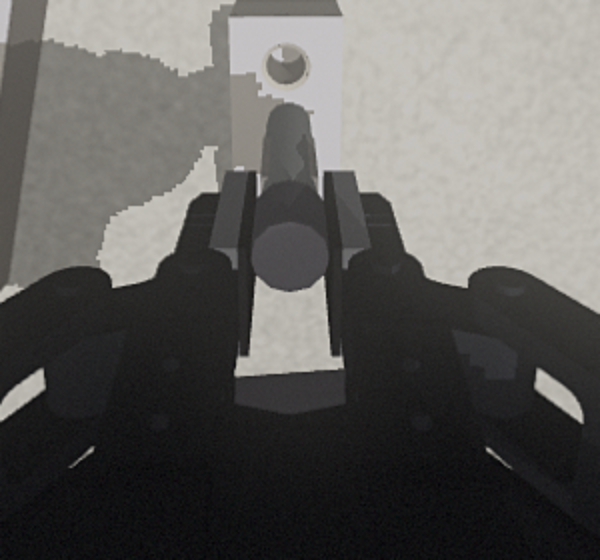

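The first spare is held upright between the pads, with its cap top near crop (290,256). The vacated block hole is at (287,66).

Run:
```python
from h import *
d=load('w3'); s=d['s']; R=Ro.from_quat(s['tool_rot']).as_matrix(); tp=s['tcp_pos']
f=lambda X:np.round(R.T@(X-tp),4)
z=tp[2]
print('captop',f(atz(d,325,328,z+.006)), f(rng(d,325,328)),'foot edge',f(atz(d,324,251.5,z-.0765)),f(rng(d,324,254)))
C=cloud(d)[...,:]; T=(C-tp)@R
for lo,hi in((.025,.035),(.035,.045),(.045,.055),(.055,.065),(.065,.072)):
    m=(abs(T[...,1])<.012)&(abs(T[...,0])<.03)&(T[...,2]>lo)&(T[...,2]<hi)
    if m.sum()>10: print(lo,m.sum(),'y mid',T[m][:,1].min(),T[m][:,1].max(),'xmax',np.percentile(T[m][:,0],98))
print('block hole', atz(d,180+143.5,200+33,.045))
for i in range(3): print(manip.sense()['tcp_pos'])
```

```text
captop [ 0.0036  0.0005 -0.006 ] [ 0.0029  0.0005 -0.0048] foot edge [0.0071 0.     0.0765] [0.0086 0.     0.0673]
0.025 229 y mid -0.0065540235349141685 0.006779803333641014 xmax 0.00898163824928207
0.035 197 y mid -0.00658227511887074 0.006689919920073823 xmax 0.009039297429132972
0.045 145 y mid -0.006275563017427382 0.006450633402332807 xmax 0.008993587731632304
0.055 130 y mid -0.0062227733054625025 0.0063460060740305555 xmax 0.008905597532024972
0.065 76 y mid -0.0064759311084922975 0.00640725427805306 xmax 0.008811593748416405
block hole [ 0.65479383 -0.18124554  0.045     ]
[ 0.65394729 -0.18279091  0.18295798]
[ 0.65394729 -0.18279091  0.18295798]
[ 0.65394729 -0.18279091  0.18295798]
```

Run:
```python
from h import *
go([.5187,-.1764,.165],-.338)
```

```text
shift [-0.007  -0.1352  0.0181] turn 0.239 yawnow -0.099 q6 -0.34
```

In the tool's units: -0.135 m / 0.6 = -0.225, 0.018 m / 0.6 = 0.03, 0.239 rad / 1.5708 = 0.1522.

drive_effector([
  [[-0.0117,-0.225,0,0.1522,0],[-0.0117,-0.225,0,0.1522,0],[-0.0117,-0.225,0.03,0.1522,0],[-0.0117,-0.225,0.03,0.1522,0],[-0.0117,-0.225,0.03,0.1522,0],[-0.0117,-0.225,0.03,0.1522,0]],
])

```text
t: 5.4
tcp_pos: [0.5209, -0.1773, 0.1651]
tool_rot: [0.816, 0.578, 0.0, 0.001]
force: [-0.3, -0.7, 0.2]
finger_gap: 0.176
gripper_force: 24.8
```

Run:
```python
from h import *
d=snap('wrist','w4'); go([.5187,-.1764,.13],-.338)
s=d['s'];R=Ro.from_quat(s['tool_rot']).as_matrix(); tp=s['tcp_pos']; C=cloud(d); T=(C-tp)@R
m=(abs(T[...,1])<.012)&(abs(T[...,0])<.03)&(T[...,2]>.04)&(T[...,2]<.065); print('tube xmax',np.percentile(T[m][:,0],98),T[m][:,1].min(),T[m][:,1].max())
near=np.hypot(C[...,0]-.5084,C[...,1]+.2038)<.1
m=(abs(C[...,2]-.045)<.004)&near; print(cv2.minAreaRect(C[m][:,:2].astype(np.float32)))
m=(C[...,2]>.08)&(C[...,2]<.098)&near; k,l,st,ce=cv2.connectedComponentsWithStats(m.astype(np.uint8))
for i in range(1,k):
    if st[i,4]>30: print((C[l==i].max(0)+C[l==i].min(0))/2,st[i,4])
```

```text
shift [ 0.0001 -0.0027  0.0353] turn 0.0003 yawnow -0.3377 q6 -0.19
tube xmax 0.009072186310625898 -0.006579481174515099 0.006768754751818759
((0.5081571340560913, -0.20399418473243713), (0.16882553696632385, 0.044138889759778976), 70.60433197021484)
[ 0.52952789 -0.143147    0.08586831] 604
[ 0.52249611 -0.17187935  0.09461988] 72
[ 0.48719971 -0.26396308  0.0858672 ] 536
```

In the tool's units: 0.06 m / 0.6 = 0.1, -0.002 m / 0.6 = -0.0033.

drive_effector([
  [[0,-0.0033,0.0333,0,0],[0,-0.0033,0.0583,0,0],[0,-0.0033,0.0833,0,0],[0,-0.0033,0.1,0,0],[0,-0.0033,0.1,0,0]],
])

```text
t: 5.95
tcp_pos: [0.5178, -0.1758, 0.104]
tool_rot: [0.816, 0.578, -0.0, -0.001]
force: [-0.6, 0.4, 0.5]
finger_gap: 0.173
gripper_force: 24.9
```

Run:
```python
from h import *
s=manip.sense(); print(s['force']); go([.5187,-.1764,.083],-.338)
```

```text
[-0.64319981  0.43261447  0.46617774]
shift [-0.0002  0.0011  0.021 ] turn 0.0005 yawnow -0.3375 q6 -0.19
```

drive_effector([
  [[0,0,0.02,0,0],[0,0,0.0333,0,0],[0,0,0.0383,0,0],[0,0,0.0383,0,0]],
])

```text
t: 6.35
tcp_pos: [0.5188, -0.1768, 0.0846]
tool_rot: [0.816, 0.578, 0.001, 0.002]
force: [-2.8, 1.1, 15.6]
finger_gap: 0.181
gripper_force: 27.0
```

drive_effector([
  [[0,0,0,0,0.5],[0,0,0,0,0.5],[0,0,0,0,0.5],[0,0,0,0,0.5],[0,0,-0.05,0,0.5],[0,0,-0.1167,0,0.5],[0,0,-0.15,0,0.5],[0,0,-0.15,0,0.5]],
])

```text
t: 7.15
tcp_pos: [0.5194, -0.177, 0.1751]
tool_rot: [0.816, 0.578, 0.001, 0.003]
force: [0.6, -0.6, 0.3]
finger_gap: 0.495
gripper_force: 0.0
```

Run:
```python
from h import *
d=snap('wrist','w5'); C=cloud(d)
near=np.hypot(C[...,0]-.5084,C[...,1]+.2038)<.1
m=(C[...,2]>.08)&(C[...,2]<.12)&near; k,l,st,ce=cv2.connectedComponentsWithStats(m.astype(np.uint8))
for i in range(1,k):
    if st[i,4]>30: print((C[l==i].max(0)+C[l==i].min(0))/2,C[l==i].max(0)[2],np.median(C[l==i][:,2]),st[i,4])
go([.6475,-.247,.15],-.097)
```

```text
[ 0.5295544  -0.14316408  0.08611798] 0.09219642577946538 0.08997506974625202 554
[ 0.51938505 -0.17350963  0.08592527] 0.0918365417856537 0.08988506745574135 534
[ 0.50836451 -0.20332464  0.0861967 ] 0.09233703791392592 0.08983719599947892 519
[ 0.48732775 -0.26360538  0.08591427] 0.09178782944972971 0.08968321754604211 491
shift [-0.0237  0.1452  0.0239] turn -0.2409 yawnow -0.3379 q6 -0.19
```

In the tool's units: 0.145 m / 0.6 = 0.2417, 0.024 m / 0.6 = 0.04, -0.241 rad / 1.5708 = -0.1534.

drive_effector([
  [[-0.0383,0.2417,0,-0.1534,0.5],[-0.0383,0.2417,0,-0.1534,0.5],[-0.0383,0.2417,0.04,-0.1534,0.5],[-0.0383,0.2417,0.04,-0.1534,0.5],[-0.0383,0.2417,0.04,-0.1534,0.5]],
])

```text
t: 7.7
tcp_pos: [0.6453, -0.2452, 0.144]
tool_rot: [0.741, 0.672, -0.001, -0.003]
force: [0.3, 1.0, 0.1]
finger_gap: 0.5
gripper_force: 0.0
```

Run:
```python
from h import *
go([.6477,-.2455,.083],-.097)
```

```text
shift [-0.0002  0.0028  0.061 ] turn -0.0003 yawnow -0.0973 q6 -0.43
```

In the tool's units: 0.064 m / 0.6 = 0.1067, 0.05 m / 0.6 = 0.0833.

drive_effector([
  [[0,0.0017,0.05,0,0.5],[0,0.0017,0.0833,0,0.5],[0,0.0017,0.1067,0,0.5],[0,0.0017,0.1067,0,0.5],[0,0.0017,0.1067,0,0],[0,0.0017,0.1067,0,0],[0,0.0017,0.1067,0,0],[0,0.0017,0.1067,0,0],[0,0.0017,0.1067,0,0]],
], clamp_n=25)

```text
t: 8.6
tcp_pos: [0.6485, -0.2464, 0.0858]
tool_rot: [0.741, 0.672, 0.0, 0.001]
force: [-0.3, 0.3, 5.7]
finger_gap: 0.179
gripper_force: 24.9
```

drive_effector([
  [[0,0,-0.05,0,0],[0,0,-0.1167,0,0],[0,0,-0.15,0,0],[0,0,-0.15,0,0],[0,0,-0.15,0,0]],
])

```text
t: 9.1
tcp_pos: [0.6474, -0.2457, 0.1742]
tool_rot: [0.741, 0.672, -0.0, -0.0]
force: [-0.3, -0.1, -1.5]
finger_gap: 0.171
gripper_force: 24.9
```

Run:
```python
from h import *
d=snap('wrist','w6')
s=d['s'];R=Ro.from_quat(s['tool_rot']).as_matrix(); tp=s['tcp_pos']; C=cloud(d); T=(C-tp)@R
for a in(.03,.05,.065):
    m=(abs(T[...,1])<.012)&(abs(T[...,0])<.03)&(T[...,2]>a)&(T[...,2]<a+.012); print('tube xmax',np.percentile(T[m][:,0],98),T[m][:,1].min(),T[m][:,1].max())
x=np.percentile(T[m][:,0],98)-.0065
go(np.array([.4981,-.2343,.155])-x*np.array([.331,.944,0]),-.338)
```

```text
tube xmax 0.007928281149187968 -0.0065358523857460375 0.0067777841937058285
tube xmax 0.008008934076390632 -0.006127117876395784 0.0064324169931620975
tube xmax 0.008062446808906304 -0.006581690352886382 0.005968080924508526
shift [-0.0049 -0.1494  0.0184] turn 0.241 yawnow -0.097 q6 -0.43
```

In the tool's units: -0.149 m / 0.6 = -0.2483, 0.018 m / 0.6 = 0.03, 0.241 rad / 1.5708 = 0.1534.

drive_effector([
  [[-0.0083,-0.2483,0,0.1534,0],[-0.0083,-0.2483,0,0.1534,0],[-0.0083,-0.2483,0,0.1534,0],[-0.0083,-0.2483,0.03,0.1534,0],[-0.0083,-0.2483,0.03,0.1534,0],[-0.0083,-0.2483,0.03,0.1534,0]],
])

```text
t: 9.75
tcp_pos: [0.4991, -0.2366, 0.1554]
tool_rot: [0.816, 0.578, -0.0, -0.001]
force: [0.2, 0.2, 0.3]
finger_gap: 0.173
gripper_force: 24.9
```

Run:
```python
from h import *
d=snap('wrist','w7')
s=d['s'];R=Ro.from_quat(s['tool_rot']).as_matrix(); tp=s['tcp_pos']; C=cloud(d); T=(C-tp)@R
m=(abs(T[...,1])<.012)&(abs(T[...,0])<.03)&(T[...,2]>.05)&(T[...,2]<.065); x=np.percentile(T[m][:,0],98)-.0065
go(np.array([.4981,-.2343,.083])-x*np.array([.331,.944,0]),-.338)
near=np.hypot(C[...,0]-.5084,C[...,1]+.2038)<.1
m=(C[...,2]>.08)&(C[...,2]<.1)&near; k,l,st,ce=cv2.connectedComponentsWithStats(m.astype(np.uint8))
for i in range(1,k):
    if st[i,4]>30: print((C[l==i].max(0)+C[l==i].min(0))/2,st[i,4])
```

```text
shift [-0.0214 -0.0026  0.0729] turn 0.0003 yawnow -0.3377 q6 -0.31
[ 0.52949755 -0.14382413  0.08619713] 864
[ 0.51842248 -0.17382848  0.09018304] 703
[ 0.50852126 -0.20373254  0.08628433] 668
[ 0.49971547 -0.2329331   0.09066093] 224
```

In the tool's units: 0.05 m / 0.6 = 0.0833, -0.001 m / 0.6 = -0.0017.

drive_effector([
  [[0,-0.0017,0.0333,0,0],[0,-0.0017,0.0583,0,0],[0,-0.0017,0.0833,0,0],[0,-0.0017,0.0833,0,0]],
])

```text
t: 10.2
tcp_pos: [0.4982, -0.2357, 0.1048]
tool_rot: [0.816, 0.578, -0.0, -0.001]
force: [0.1, 0.4, -0.1]
finger_gap: 0.175
gripper_force: 24.9
```

Run:
```python
from h import *
go([.4976,-.2357,.083],-.338)
```

```text
shift [-0.0002 -0.0005  0.0218] turn 0.0008 yawnow -0.3372 q6 -0.31
```

In the tool's units: 0.023 m / 0.6 = 0.0383, 0.02 m / 0.6 = 0.0333.

drive_effector([
  [[0,0,0.02,0,0],[0,0,0.0333,0,0],[0,0,0.0383,0,0],[0,0,0.0383,0,0]],
])

```text
t: 10.6
tcp_pos: [0.4987, -0.2364, 0.085]
tool_rot: [0.816, 0.578, 0.0, 0.001]
force: [-2.9, 1.4, 11.7]
finger_gap: 0.169
gripper_force: 26.5
```

drive_effector([
  [[0,0,0,0,0.5],[0,0,0,0,0.5],[0,0,0,0,0.5],[0,0,0,0,0.5],[0,0,-0.05,0,0.5],[0,0,-0.1167,0,0.5],[0,0,-0.2,0,0.5],[0,0,-0.2833,0,0.5],[0,0,-0.3333,0,0.5],[0,0,-0.3333,0,0.5]],
])

```text
t: 11.6
tcp_pos: [0.5005, -0.2378, 0.2885]
tool_rot: [0.816, 0.578, 0.002, 0.006]
force: [0.1, -0.9, -0.5]
finger_gap: 0.505
gripper_force: 0.0
```

Run:
```python
from h import *
d=snap('wrist','w8'); C=cloud(d)
near=np.hypot(C[...,0]-.5084,C[...,1]+.2038)<.1
m=(C[...,2]>.08)&(C[...,2]<.12)&near; k,l,st,ce=cv2.connectedComponentsWithStats(m.astype(np.uint8))
for i in range(1,k):
    if st[i,4]>10: print((C[l==i].max(0)+C[l==i].min(0))/2,np.median(C[l==i][:,2]),st[i,4])
t=load('top0'); C=cloud(t)
m=(C[...,2]>.182)&(C[...,2]<.205)&(np.hypot(C[...,0]-.575,C[...,1]-.175)<.08); print(m.sum(),cv2.minAreaRect(C[m][:,:2].astype(np.float32)),np.median(C[m][:,2]))
go([.56,.1,.33],.24)
```

```text
[ 0.52940899 -0.14358374  0.08641309] 0.09011297940440588 260
[ 0.51876512 -0.173891    0.08952183] 0.08983970273709974 247
[ 0.50850736 -0.20374222  0.08697357] 0.08997563410621451 233
[ 0.49882044 -0.23427059  0.08613483] 0.08984721468949086 234
[ 0.4873687  -0.26403115  0.08624218] 0.08970961087637636 231
193 ((0.5801613330841064, 0.17803853750228882), (0.012408358976244926, 0.11057701706886292), 13.820962905883789) 0.1970295541319944
shift [ 0.3379 -0.0539 -0.0453] turn -0.5779 yawnow -0.3379 q6 -0.31
```

All five rack tubes are seated, with their tops at 0.090. Next is the centrifuge.

In the tool's units: 0.338 m / 0.6 = 0.5633, -0.054 m / 0.6 = -0.09, -0.578 rad / 1.5708 = -0.368.

drive_effector([
  [[0.5633,-0.09,-0.075,-0.368,0.5],[0.5633,-0.09,-0.075,-0.368,0.5],[0.5633,-0.09,-0.075,-0.368,0.5],[0.5633,-0.09,-0.075,-0.368,0.5],[0.5633,-0.09,-0.075,-0.368,0.5],[0.5633,-0.09,-0.075,-0.368,0.5],[0.5633,-0.09,-0.075,-0.368,0.5],[0.5633,-0.09,-0.075,-0.368,0.5],[0.5633,-0.09,-0.075,-0.368,0.5]],
])

```text
t: 12.55
tcp_pos: [0.5582, 0.1016, 0.3261]
tool_rot: [0.616, 0.788, -0.001, -0.001]
force: [-0.2, -0.4, 0.6]
finger_gap: 0.499
gripper_force: 0.0
```

Run:
```python
from h import *
d=snap('wrist','w9'); print(d['s']['tcp_pos']); C=cloud(d)
for lo,hi in((.185,.205),(.155,.163)):
    m=(C[...,2]>lo)&(C[...,2]<hi)&(np.hypot(C[...,0]-.62,C[...,1]-.18)<(.08 if lo>.18 else .2)); print(m.sum(),cv2.minAreaRect(C[m][:,:2].astype(np.float32)),C[m][:,2].max())
m=(C[...,2]>.147)&(C[...,2]<.156)&(np.hypot(C[...,0]-.55,C[...,1]-.075)<.05);k,l,st,ce=cv2.connectedComponentsWithStats(m.astype(np.uint8))
for i in range(1,k):
    if st[i,4]>20: print('th',(C[l==i].max(0)+C[l==i].min(0))/2,cv2.minAreaRect(C[l==i][:,:2].astype(np.float32)),st[i,4],ce[i])
```

```text
[0.55818202 0.10164232 0.32614195]
2747 ((0.5799298286437988, 0.17777036130428314), (0.012267045676708221, 0.11112768203020096), 13.728702545166016) 0.20090888850854388
66960 ((0.6571443676948547, 0.18779882788658142), (0.2831096053123474, 0.22450561821460724), 13.98130989074707) 0.16299991819247006
th [0.56640015 0.08960265 0.15264088] ((0.5664710402488708, 0.08961224555969238), (0.0018032314255833626, 0.07077067345380783), 14.119500160217285) 147 [330.50340136 237.46258503]
th [0.5515023  0.0635167  0.15141042] ((0.5512050986289978, 0.06393241882324219), (0.02209940366446972, 0.010822111740708351), 13.680718421936035) 314 [307.99363057 262.03184713]
```

View pics/w9.png

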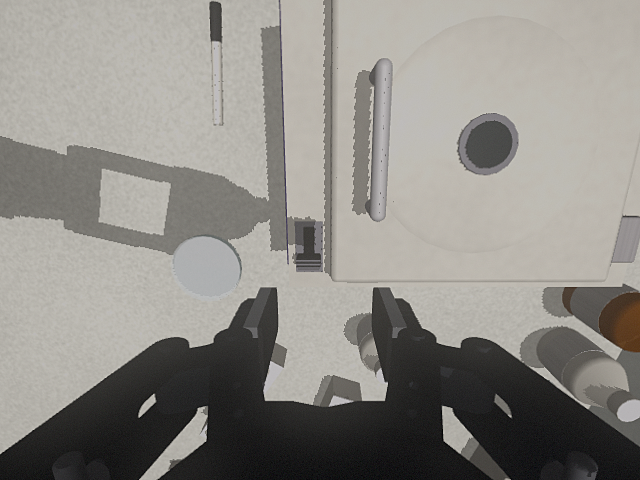

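The bar runs along pixels (382,65)–(378,215) and the thumb piece is at (308,262). Both agree with the measured bar (.580,.178) and thumb (.551,.064).

Run:
```python
from h import *
go([.580,.178,.196],.2408)
```

```text
shift [0.07   0.0402 0.1301] turn -0.0001 yawnow 0.2407 q6 -0.26
```

In the tool's units: 0.09 m / 0.6 = 0.15, 0.08 m / 0.6 = 0.1333.

drive_effector([
  [[0.1167,0.0667,0.0833,0,0.5],[0.1167,0.0667,0.1333,0,0.5],[0.1167,0.0667,0.15,0,0.5],[0.1167,0.0667,0.15,0,0.5]],
])

```text
t: 13.0
tcp_pos: [0.5786, 0.1771, 0.2333]
tool_rot: [0.618, 0.786, -0.004, -0.004]
force: [-0.0, -0.3, -0.9]
finger_gap: 0.5
gripper_force: 0.0
```

Run:
```python
from h import *
d=snap('wrist','w10'); go([.580,.178,.196],.2408); C=cloud(d)
m=(C[...,2]>.188)&(C[...,2]<.205)&(np.hypot(C[...,0]-.58,C[...,1]-.178)<.06); print(m.sum(),cv2.minAreaRect(C[m][:,:2].astype(np.float32)),C[m][:,2].max())
```

```text
shift [0.0013 0.0006 0.0398] turn -0.002 yawnow 0.2388 q6 -0.13
4815 ((0.5794119834899902, 0.17872154712677002), (0.012048707343637943, 0.11077560484409332), 13.81692886352539) 0.2012442340030469
```

In the tool's units: 0.039 m / 0.6 = 0.065, 0.034 m / 0.6 = 0.0567.

drive_effector([
  [[0.0017,0.0008,0.0333,0,0.5],[0.0017,0.0008,0.0567,0,0.5],[0.0017,0.0008,0.065,0,0.5],[0.0017,0.0008,0.065,0,0.5],[0.0017,0.0008,0.065,0,0],[0.0017,0.0008,0.065,0,0],[0.0017,0.0008,0.065,0,0],[0.0017,0.0008,0.065,0,0],[0.0017,0.0008,0.065,0,0]],
], clamp_n=50)

```text
t: 13.95
tcp_pos: [0.5794, 0.1785, 0.2003]
tool_rot: [0.617, 0.787, -0.002, -0.001]
force: [-5.4, -2.5, 4.6]
finger_gap: 0.121
gripper_force: 48.7
```

drive_effector([
  [[0,0,-0.0033,0,0],[0,0,-0.0067,0,0],[0,0,-0.0083,0,0],[0,0,-0.0083,0,0]],
])

```text
t: 14.35
tcp_pos: [0.5802, 0.1787, 0.2038]
tool_rot: [0.617, 0.787, -0.002, -0.001]
force: [-3.9, -3.9, -2.3]
finger_gap: 0.12
gripper_force: 48.8
```

In the tool's units: -0.003 m / 0.6 = -0.005, -0.002 m / 0.6 = -0.0033.

drive_effector([
  [[0,0,-0.0033,0,0],[0,0,-0.005,0,0],[0,0,-0.005,0,0]],
])

```text
t: 14.65
tcp_pos: [0.5807, 0.1788, 0.2061]
tool_rot: [0.617, 0.787, -0.001, -0.001]
force: [-3.2, -5.1, -8.9]
finger_gap: 0.117
gripper_force: 48.9
```

drive_effector([
  [[0,0,-0.0017,0,0],[0,0,-0.0033,0,0],[0,0,-0.0033,0,0]],
])

```text
t: 14.95
tcp_pos: [0.5808, 0.1788, 0.2065]
tool_rot: [0.617, 0.787, -0.001, -0.001]
force: [1.6, -4.4, -25.4]
finger_gap: 0.116
gripper_force: 48.7
```

The force jumped from 9 N to 25 N with almost no motion, so the lid is caught. I'll set it down, let go and move to the release.

In the tool's units: -0.06 m / 0.6 = -0.1, -0.03 m / 0.6 = -0.05.

drive_effector([
  [[0,0,0.0083,0,0],[0,0,0.0167,0,0],[0,0,0.0167,0,0],[0,0,0.0167,0,0.5],[0,0,0.0167,0,0.5],[0,0,0.0167,0,0.5],[0,0,0.0167,0,0.5],[0,0,-0.05,0,0.5],[0,0,-0.1,0,0.5],[0,0,-0.1,0,0],[0,0,-0.1,0,0]],
])

```text
t: 16.05
tcp_pos: [0.5823, 0.1796, 0.2705]
tool_rot: [0.617, 0.787, 0.001, 0.001]
force: [0.6, -0.3, -0.2]
finger_gap: 0.166
gripper_force: 0.0
```

Run:
```python
from h import *
go([.5599,.0287,.25],.2408)
```

```text
shift [-0.1412 -0.0577  0.0203] turn -0.0008 yawnow 0.24 q6 -0.12
```

In the tool's units: -0.141 m / 0.6 = -0.235, 0.06 m / 0.6 = 0.1.

drive_effector([
  [[-0.235,-0.0967,0,0,0],[-0.235,-0.0967,0,0,0],[-0.235,-0.0967,0.0333,0,0],[-0.235,-0.0967,0.0667,0,0],[-0.235,-0.0967,0.1,0,0],[-0.235,-0.0967,0.1,0,0]],
])

```text
t: 16.65
tcp_pos: [0.5559, 0.0282, 0.2055]
tool_rot: [0.618, 0.786, -0.002, -0.004]
force: [-0.6, -0.9, 0.2]
finger_gap: -0.001
gripper_force: 0.0
```

Run:
```python
from h import *
d=snap('wrist','w11'); go([.5599,.0287,.163],.2408)
C=cloud(d)
m=(C[...,2]>.147)&(C[...,2]<.156)&(np.hypot(C[...,0]-.551,C[...,1]-.066)<.025);k,l,st,ce=cv2.connectedComponentsWithStats(m.astype(np.uint8))
for i in range(1,k):
    if st[i,4]>20: print('th',(C[l==i].max(0)+C[l==i].min(0))/2,cv2.minAreaRect(C[l==i][:,:2].astype(np.float32)),st[i,4],ce[i])
```

```text
shift [-0.0005  0.0029  0.0442] turn -0.0015 yawnow 0.2393 q6 -0.39
th [0.57099192 0.07085861 0.15154092] ((0.5712666511535645, 0.07107652723789215), (0.0023690431844443083, 0.029186971485614777), 13.820234298706055) 258 [372.75581395 208.06589147]
th [0.55171355 0.06331127 0.15130759] ((0.5516684651374817, 0.0633087232708931), (0.021884234622120857, 0.011688918806612492), 13.696388244628906) 964 [332.71680498 213.04564315]
```

View pics/w11.png

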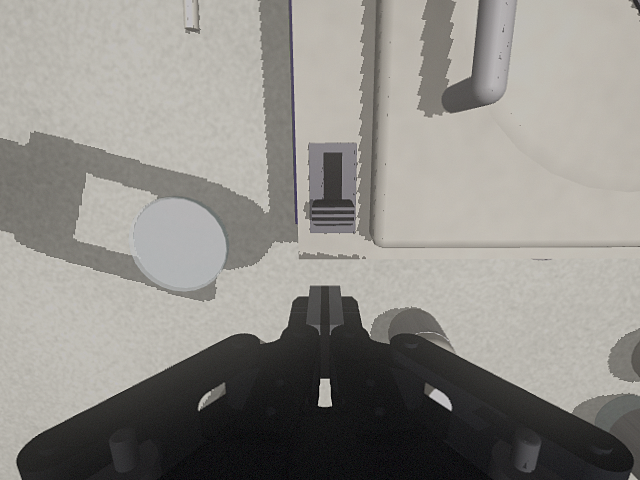

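The closed fingertips are lined up behind the thumb piece at (333,213), clear of the lid edge.

The manual's scale: shifts go in shares of 60 cm and turns go in shares of pi/2 rad. Converting my numbers, 0.043 m / 0.6 = 0.0717, 0.03 m / 0.6 = 0.05.

drive_effector([
  [[0,0.0033,0.0417,0,0],[0,0.0033,0.0717,0,0],[0,0.0033,0.0717,0,0],[0.0167,0.0033,0.0717,0,0],[0.03,0.0033,0.0717,0,0],[0.04,0.0033,0.0717,0,0],[0.05,0.0033,0.0717,0,0],[0.0583,0.0033,0.0717,0,0],[0.0583,0.0033,0.0717,0,0]],
])

```text
t: 17.6
tcp_pos: [0.553, 0.0635, 0.1672]
tool_rot: [0.617, 0.787, 0.001, 0.001]
force: [1.0, -2.9, 1.9]
finger_gap: 0.001
gripper_force: 1.1
```

drive_effector([
  [[0.005,0,0,0,0],[0.0083,0,0,0,0],[0.0083,0,0,0,0]],
])

```text
t: 17.9
tcp_pos: [0.5518, 0.0678, 0.1666]
tool_rot: [0.617, 0.787, 0.0, 0.001]
force: [1.6, -3.0, 3.0]
finger_gap: -0.0
gripper_force: 1.9
```

In the tool's units: 0.003 m / 0.6 = 0.005, 0.002 m / 0.6 = 0.0033.

drive_effector([
  [[0.0033,0,0,0,0],[0.005,0,0,0,0],[0.005,0,0,0,0]],
])

```text
t: 18.2
tcp_pos: [0.5516, 0.0688, 0.1666]
tool_rot: [0.617, 0.787, -0.001, 0.002]
force: [1.6, -9.4, 3.1]
finger_gap: -0.0
gripper_force: 5.0
```

drive_effector([
  [[0.0033,0,0,0,0],[0.005,0,0,0,0],[0.005,0,0,0,0]],
])

```text
t: 18.5
tcp_pos: [0.5516, 0.0691, 0.1666]
tool_rot: [0.616, 0.788, -0.002, 0.004]
force: [2.4, -18.3, 2.0]
finger_gap: -0.001
gripper_force: 9.0
```

The force rose to 18 N with no further travel, so it is at the end stop. I'll back off and check.

In the tool's units: -0.1 m / 0.6 = -0.1667, -0.02 m / 0.6 = -0.0333.

drive_effector([
  [[-0.0333,0,0,0,0],[-0.05,0,0,0,0],[-0.05,0,-0.0833,0,0.5],[-0.05,0,-0.1667,0,0.5],[-0.05,0,-0.1667,0,0.5]],
])

```text
t: 19.0
tcp_pos: [0.5603, 0.0451, 0.2721]
tool_rot: [0.617, 0.787, 0.004, 0.004]
force: [0.3, -0.6, 0.7]
finger_gap: 0.493
gripper_force: 0.0
```

Run:
```python
from h import *
d=snap('wrist','w12'); go([.580,.1783,.235],.2408)
C=cloud(d)
m=(C[...,2]>.147)&(C[...,2]<.156)&(np.hypot(C[...,0]-.548,C[...,1]-.08)<.025);k,l,st,ce=cv2.connectedComponentsWithStats(m.astype(np.uint8))
for i in range(1,k):
    if st[i,4]>20: 
        c=np.array(cv2.minAreaRect(C[l==i][:,:2].astype(np.float32))[0]);print('th',c,'travel',(c-[.5516,.0635])@[-.2385,.971],st[i,4])
```

```text
shift [0.1241 0.0525 0.0344] turn -0.001 yawnow 0.2398 q6 -0.36
th [0.56768626 0.0850489 ] travel 0.01708740803239345 112
th [0.5464496  0.08440153] travel 0.021523758556818956 549
```

Travel is 21.5 mm by vision, about the 22 mm stop. Now I'll take the lid again.

drive_effector([
  [[0.2067,0.0867,0,0,0.5],[0.2067,0.0867,0,0,0.5],[0.2067,0.0867,0,0,0.5],[0.2067,0.0867,0.0567,0,0.5],[0.2067,0.0867,0.0567,0,0.5],[0.2067,0.0867,0.0567,0,0.5]],
])

```text
t: 19.65
tcp_pos: [0.576, 0.1774, 0.2302]
tool_rot: [0.617, 0.787, -0.002, -0.002]
force: [-0.1, -0.5, 0.3]
finger_gap: 0.504
gripper_force: 0.0
```

Run:
```python
from h import *
go([.580,.1783,.197],.2408)
```

```text
shift [-0.0001  0.0043  0.0332] turn -0.0007 yawnow 0.2401 q6 -0.13
```

In the tool's units: 0.033 m / 0.6 = 0.055, 0.02 m / 0.6 = 0.0333.

drive_effector([
  [[0,0.005,0.0333,0,0.5],[0,0.005,0.05,0,0.5],[0,0.005,0.055,0,0.5],[0,0.005,0.055,0,0.5],[0,0.005,0.055,0,0],[0,0.005,0.055,0,0],[0,0.005,0.055,0,0],[0,0.005,0.055,0,0],[0,0.005,0.055,0,0]],
], clamp_n=50)

```text
t: 20.55
tcp_pos: [0.5797, 0.1776, 0.2002]
tool_rot: [0.617, 0.787, -0.001, -0.001]
force: [-4.3, -2.3, 5.9]
finger_gap: 0.119
gripper_force: 48.9
```

drive_effector([
  [[0,0.0017,-0.0067,0,0],[0,0.0033,-0.0133,0,0],[0,0.005,-0.0193,0,0],[0,0.0083,-0.0283,0,0],[0,0.0112,-0.0387,0,0],[0,0.0112,-0.0387,0,0]],
])

```text
t: 21.15
tcp_pos: [0.5856, 0.1791, 0.2224]
tool_rot: [0.617, 0.787, -0.002, -0.002]
force: [-6.0, -4.2, -2.2]
finger_gap: 0.12
gripper_force: 48.9
```

In the tool's units: -0.1092 m / 0.6 = -0.182, -0.1068 m / 0.6 = -0.178.

drive_effector([
  [[0,0.007,-0.0188,0,0],[0,0.015,-0.0373,0,0],[0,0.024,-0.0553,0,0],[0,0.034,-0.0728,0,0],[0,0.0448,-0.0898,0,0],[0,0.0565,-0.1063,0,0],[0,0.069,-0.122,0,0],[0,0.0823,-0.1372,0,0],[0,0.0965,-0.1515,0,0],[0,0.1113,-0.1652,0,0],[0,0.1268,-0.178,0,0],[0,0.1322,-0.182,0,0],[0,0.1322,-0.182,0,0],[0,0.1322,-0.182,0,0]],
])

```text
t: 22.55
tcp_pos: [0.6621, 0.1981, 0.3354]
tool_rot: [0.617, 0.787, -0.002, -0.001]
force: [-11.5, -4.5, 9.0]
finger_gap: 0.115
gripper_force: 49.3
```

Run:
```python
from h import *
for n in('top','scene'):
    d=snap(n,n+'1'); C=cloud(d); s=manip.sense()
    L=(C[...,:2]-[.58,.178])@np.array([[.971,-.2385],[.2385,.971]])
    m=(L[...,0]>.04)&(L[...,0]<.215)&(abs(L[...,1])<.11)&(C[...,2]>.17)&(C[...,2]<.33)
    if m.sum()>50:
        x,z=L[m][:,0],C[m][:,2]
        for _ in range(8): p=np.polyfit(x,z,1); r=abs(z-np.polyval(p,x)); k=r<max(.004,np.median(r)*1.5); x,z=x[k],z[k]
        print(n,len(x),'slope deg',np.degrees(np.arctan(p[0])))
p=s['tcp_pos'];b=(p[:2]-[.580,.178])@[.971,.2385]; print(s['tcp_pos'],s['force'],'angle',np.degrees(np.arctan2(p[2]-.003-.141,.225-b))-13)
```

```text
top 1716 slope deg -39.24329356348935
scene 5999 slope deg -40.33617513833849
[0.66196938 0.19809097 0.33526775] [-11.52773576  -4.27609713   9.18533781] angle 40.677454638199855
```

View pics/scene1.png

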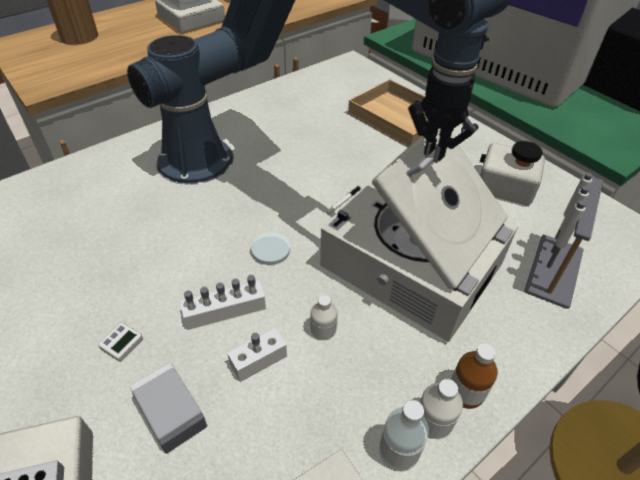

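The scene shows five seated tubes (190–252, 290), the one leftover spare at (255,342), nothing else moved, and the lid held at about 40°. I'm handing in.

```bash
python3 -c "
from station import manip, cams
print(manip.sign_off())"
```

```text
the job is handed in; nothing more can be done
None
```

Job handed in: spares are seated in the rack's two empty holes, the lid proved caught when tried, the release was then pushed to its stop, and the arm is holding the lid at about 40°.

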